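# Shift the polisher's gear lever through its gate to the blue slot

### The arm

A 7-joint arm with a two-finger parallel gripper is mounted at the origin on a cart in front of the work surface, level with it; the furniture and walls round the work are solid. World frame = base frame: x ahead of the robot, y to its left, z up, the work surface at z = 0. Lengths are in m, angles in degrees, forces in N, time in s.
With the tool pointing down it reaches from about 0.425 to 0.875 m from the base axis. Payload 4.7 kg.
Tool frame: the origin (TCP) lies between the finger pads; the fingertips stand 11 mm ahead of it and the grasp point (between the pads) lies 8 mm behind it (env.tcp_to_tips is the distance from the TCP to the fingertips, in m); z points along the fingers, y is the line along which they close (so a half turn about z gives the same grasp; the last joint's range is limited). The gripper opens to 87 mm and grips with 3 to 60 N. Pads are 19 mm wide; open, the fingers measure 117 mm over their backs; the gripper's body (75 mm by 190 mm) begins 51 mm behind the grasp point.
Start: joints at [-65.942, 18.392, -4.016, 83.108, 1.295, 78.541, -3.26], TCP at [0.257, 0.597, 0.234] pointing down, gripper open.
Joint ranges: [-163.93, 163.93], [-17.29, 119.83], [-79.2, 71.16], [3.27, 140.29], [-89.18, 269.18], [5.43, 117.66], [-154.24, 154.24]. Speed limits (degrees/s): [147.25, 147.25, 180, 180, 180, 180, 180].

### API

Orientations are given as [roll, pitch, yaw] about the fixed x, y, z axes, in that order (R = Rz(yaw) Ry(pitch) Rx(roll)).
In Python, from cell import env, viewer gives the robot as it stands.
- The arm moves only by the tool step_arm, never from a script. Its arguments are lists of equal length, an entry for each row: "delta_pos": the shift along the tool's x, y, z in units of 0.2 m (1.0 is 0.2 m), a list of three; "rot": the turn, a rotation vector about the tool's x, y, z in units of 1.5 rad (1.0 is 1.5 rad), a list of three; "gripper": the gripper command: -1 is shut, 1 is fully open, values between are in proportion. A call has 1 to 20 rows; each row is the pose to reach, as a shift and turn from the pose commanded when the call began, along the tool's axes at that moment; what a row does not reach only later rows make up. A row lasts 1/8 s, in which the tool goes at most 62.5 mm and 10.7 degrees, less where a joint would pass 70% of its speed; a pose out of reach is approached as far as the arm can. A call with a number of a shift or a turn outside -1 to 1 is refused whole. A call with a gripper value outside its range is refused whole. The fingers move at their own pace and stop on an object; "squeeze" is the grip in N (left out, the last holds). Time passes only in rows, so rows that repeat a pose let the fingers close. It gives the time, the measured TCP pose, the force, the opening and the grip force at its end, in the units of the state.
- env.get_obs(): the state, without advancing time (a new reading comes with each control period).
- viewer.read_camera(name): name is "side" or "top" or "wrist"; returns a dict with "img" (420x560x3 uint8, red, green, blue), "fx", "fy", "cx", "cy" (pixels), "dist" ([k1, k2, p1, p2, k3] as OpenCV has them; the pictures are not rectified), "pose" (4x4, takes a point from camera to world coordinates). Camera axes: x right, y down, z forward; pixel columns grow to the right and rows downward; lengths in m; the calibration is good to about 2 mm. A picture is of the moment at which its call begins. There is no depth.
- env.sign_off(): hands the job in; it is judged then, once.
The state is a dict: "time_s": time; "qpos": joint angles; "joint_velocities": joint speeds; "effort": joint torques, N m; "tool_pos": TCP position; "tool_rot": TCP orientation; "force": force on the tool from outside, world axes, zero at the start; "wrist_torque": the same for the moment, N m; "grip_width": finger opening in m; "grasp_force": force on a finger pad.
Only numpy, scipy, OpenCV 4.12 (cv2) and the standard library are available. Lean on these libraries where they do the work, as an engineer would, in place of code of your own. Each camera call takes 0.05 s, during which the arm holds its last target. There are 200 camera calls.

### The job

Change the speed of the bench wafer polisher's gear unit: push the black-knobbed selector lever along its H-shaped gate, from the middle leg across to the leg of the blue disc and fully home into the slot marked by the blue disc, without running it into the slot of any other coloured disc. Use only the fingertips or the outside of the fingers, gently: never grip the lever, and leave the things standing round it where they are. Leave the lever there and come away from it.

Things in the scene. Friction and masses are not known exactly. Their poses are not given: they have to be found in the camera images.
- gearbox: grey gear unit with a bright metal top plate, fixed to the table; 160 mm along its x by 150 mm along its y, on a foot 176 x 166 mm, top plate at 80 mm height; nothing but the lever rises above the plate. Origin: centre of its underside; x points to its back (motor), y to its left, z up.
- gate (a point): centre of the gate, at the top of the plate above the gear unit's origin, same axes. The slot in the plate has three legs along x (left, middle, right) joined by one cross channel along y through this point (neutral); the lever can change legs only there. It starts anywhere along the middle leg. The plate's slot is 16 mm wide in the legs, 20 mm in the channel, with round corners.
- motor_end (a point): far end of the small blue motor at the gear unit's back, 148 mm from the gear unit's origin, 42 mm high; the motor is at most 60 mm thick and stays below the top plate
- knob (a point): centre of the lever's black 32 mm ball knob, 159 mm above the table upright, 142 mm in an outer slot's end. In the gear unit's axes from its centre, this point has x = 0 in the cross channel (free play 10 mm either way), y = about +51, 0 or -51 mm in the legs (6 mm either way), and x = +47 or -47 mm against a slot's end. 1 to 1.5 N here moves it.
- lever: the selector lever: knob, 18 mm collar under it, 10 mm steel stem; origin at its two crossed hinges in the gear unit's centre, 14 mm above the table; its z runs up the stem to the knob's centre (145 mm). It tilts up to about 0.35 rad along the gear unit's x, 0.38 rad along its y. Friction keeps it where it is left (no spring).
- disc_blue: blue coded disc, 20 mm across and 2.5 mm thick, fixed flat on the gear unit's top plate; origin at the centre of its underside. It marks the slot that its painted line leads to. Its axes are parallel to the gear unit's.
- disc_red: red coded disc, 20 mm across and 2.5 mm thick, fixed flat on the gear unit's top plate; origin at the centre of its underside. It marks the slot that its painted line leads to. Its axes are parallel to the gear unit's.
- disc_yellow: yellow coded disc, 20 mm across and 2.5 mm thick, fixed flat on the gear unit's top plate; origin at the centre of its underside. It marks the slot that its painted line leads to. Its axes are parallel to the gear unit's.
- disc_green: green coded disc, 20 mm across and 2.5 mm thick, fixed flat on the gear unit's top plate; origin at the centre of its underside. It marks the slot that its painted line leads to. Its axes are parallel to the gear unit's.
- vial: small brown vial with a black cap, 25 mm across, 54 mm high, standing right of the gear unit; loose, to be left alone; origin at the centre of its underside
- objective_case: white round case, 41 mm across, 53 mm high, standing left of the gear unit; loose, to be left alone; origin at the centre of its underside
- hex_keys: set of hex keys in an orange holder, 76x60x16 mm, farther right; loose, to be left alone; origin at the centre of its underside
- pen_1: blue pen lying flat, 136x12x13 mm, left of the gear unit; loose, to be left alone; origin at the centre of its underside
- loupe: black loupe, 37 mm across, 41 mm high, near the table's front edge; loose, to be left alone; origin at the centre of its underside
- screwdriver: red screwdriver lying flat, 136x15x15 mm, at the right near the table front; loose, to be left alone; origin at the centre of its underside

How it is judged:
By the outcome, as a careful person would: the job done as asked, in the order asked, and still so for the second after the job is handed in, with the robot touching nothing.
It also fails if it takes over 42 s, if anything falls off the work surface, if the arm or the gripper's body presses on something with over 40 N, if the wrist force passes 120 N, or if a joint passes its speed limit or range.

## Working session

There is one attempt and no reset: what is moved stays moved. The work goes in short steps, Python scripts to look and compute and a tool call to move; the robot and the scene stay as the last step left them, time stands still between calls to the robot, and variables do not carry over. Pictures are saved under pics/ and viewed, at most 10 in all, crops included, and the job is handed in when it is done.

Besides the shell and the picture viewer there is one more tool, called after "Emit:" by a JSON object that holds its "api" and its "payload". step_arm: Moves the arm, as the interface text tells. Shifts and turns lie within -1 to 1; 1 stands for 0.2 m of shift or 1.5 rad of turn. Its arguments: {"type":"object","properties":{"delta_pos":{"type":"array"},"rot":{"type":"array"},"gripper":{"type":"array"},"squeeze":{"type":"number"}},"required":["delta_pos","rot","gripper"]}

```bash
mkdir -p pics; cat > h.py <<'E'
import numpy as np, cv2
from cell import env, viewer
def cam(n):
    c=viewer.read_camera(n); c['K']=np.array([[c['fx'],0,c['cx']],[0,c['fy'],c['cy']],[0,0,1.]]); c['d']=np.array(c['dist'],float); c['pose']=np.array(c['pose']); return c
def plane(c,uv,z):
    p=cv2.undistortPoints(np.array(uv,float).reshape(-1,1,2),c['K'],c['d']).reshape(-1,2)
    r=np.c_[p,np.ones(len(p))]@c['pose'][:3,:3].T; o=c['pose'][:3,3]
    return o+r*((z-o[2])/r[:,2])[:,None]
def proj(c,P):
    T=np.linalg.inv(c['pose']); return cv2.projectPoints(np.array(P,float).reshape(-1,3),cv2.Rodrigues(T[:3,:3])[0],T[:3,3],c['K'],c['d'])[0].reshape(-1,2)
def tri(c1,u1,c2,u2):
    A=[];b=[]
    for c,u in((c1,u1),(c2,u2)):
        p=plane(c,u,0)[0];o=c['pose'][:3,3];d=(p-o)/np.linalg.norm(p-o);M=np.eye(3)-np.outer(d,d);A.append(M);b.append(M@o)
    return np.linalg.lstsq(np.vstack(A),np.hstack(b),rcond=None)[0]
E
python3 - <<'E'
from h import *
for n in('top','side'):
    c=cam(n); cv2.imwrite(f'pics/{n}0.png',c['img'][:,:,::-1]); print(n,c['pose'].round(3).tolist(),c['fx'])
print(env.get_obs())
E
```

```text
top [[-0.03, -0.987, 0.161, 0.347], [-0.999, 0.032, 0.008, -0.283], [-0.013, -0.16, -0.987, 1.265], [0.0, 0.0, 0.0, 1.0]] 495.1357482987398
side [[0.854, -0.304, 0.421, 0.062], [-0.52, -0.495, 0.696, -1.045], [-0.003, -0.814, -0.581, 0.737], [0.0, 0.0, 0.0, 1.0]] 458.5547526850694
{'time_s': 0.1, 'qpos': array([-65.94082219,  18.43571522,  -4.01617781,  83.16715625,
         1.29494155,  78.54165466,  -3.25967947]), 'joint_velocities': array([-0.00185852, -0.07609679,  0.01116146, -0.12048266,  0.02270459,
       -0.01669771, -0.03697656]), 'effort': array([-9.97861971e-04, -4.92576849e+01, -4.06092340e-01, -3.13399279e+01,
       -6.40297076e-02,  3.95085791e-02,  8.31348711e-05]), 'tool_pos': array([0.25644714, 0.59675487, 0.23256735]), 'tool_rot': array([-1.79900706e+02,  5.19245072e-03,  1.56751327e+02]), 'force': array([-0.49707533, -0.92235048, -0.1976727 ]), 'wrist_torque': array([ 0.01226321, -0.00936292,  0.03537184]), 'grasp_force': 0.0, 'grip_width': 0.08707652364210346}
```

View pics/top0.png

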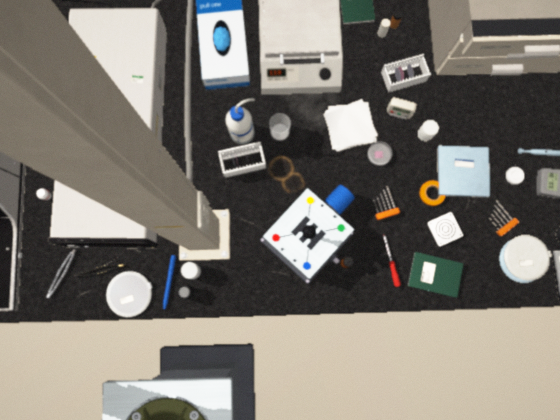

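View pics/side0.png

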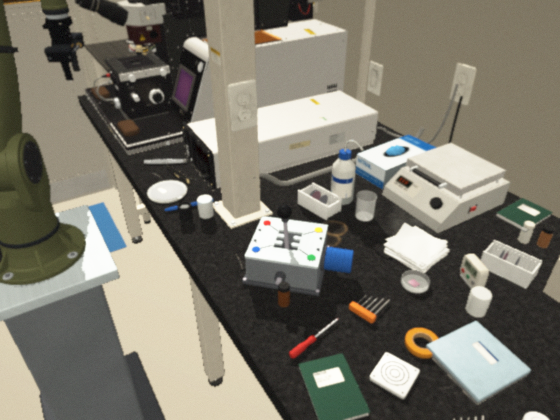

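The top view shows the gear unit at about (308,235), rotated, with the motor at (340,198). A tall post stands at about (205,235), between the base and the work. In the side view the gear unit is at (287,253). I'll measure these and look at a crop.

```bash
cat > m.py <<'E'
from h import *
c=cam('top'); s=cam('side')
x0,y0=250,175
cr=cv2.resize(c['img'][y0:y0+115,x0:x0+115],None,fx=5,fy=5,interpolation=cv2.INTER_CUBIC); cv2.imwrite('pics/cropT.png',cr[:,:,::-1])
cr=cv2.resize(s['img'][195:300,235:365],None,fx=6,fy=5.7,interpolation=cv2.INTER_CUBIC); cv2.imwrite('pics/cropS.png',cr[:,:,::-1])
hsv=cv2.cvtColor(c['img'],cv2.COLOR_RGB2HSV); roi=np.zeros(hsv.shape[:2],np.uint8); roi[185:282,260:356]=1
R={}
for n,lo,hi in(('blue',100,128),('yellow',22,35),('green',45,85),('red',0,8)):
    m=cv2.inRange(hsv,(lo,130,90),(hi,255,255))*roi
    k,l,st,ce=cv2.connectedComponentsWithStats(m)
    for i in range(1,k):
        if st[i,4]>8: print(n,ce[i].round(1),st[i,4],plane(c,ce[i],.0825).round(4))
print('plate corners',plane(c,[(308,189),(354,235),(309,281),(262,236)],.08).round(3).tolist())
print('post base',plane(c,[(180,258),(228,258),(229,211),(208,211)],.0).round(3).tolist())
print('post edges',plane(c,[(192,248),(212,237),(215,215)],.02).round(3).tolist())
print('vial,case,pen',plane(c,[(345,262),(191,270),(169,280)],.05).round(3).tolist())
print('base',plane(c,[(165,405)],0).round(3))
E
python3 m.py
```

```text
blue [339.6 198.1] 502 [[ 0.5771 -0.4366  0.0825]]
blue [306.3 265.2] 36 [[ 0.4169 -0.3492  0.0825]]
yellow [310. 200.] 37 [[ 0.5747 -0.3646  0.0825]]
green [340.6 227.4] 30 [[ 0.5052 -0.4354  0.0825]]
red [275.5 237.3] 35 [[ 0.4861 -0.2779  0.0825]]
plate corners [[0.603, -0.361, 0.08], [0.486, -0.467, 0.08], [0.38, -0.354, 0.08], [0.491, -0.245, 0.08]]
post base [[0.45, -0.031, 0.0], [0.447, -0.155, 0.0], [0.568, -0.159, 0.0], [0.57, -0.104, 0.0]]
post edges [[0.473, -0.066, 0.02], [0.499, -0.117, 0.02], [0.556, -0.125, 0.02]]
vial,case,pen [[0.424, -0.446, 0.05], [0.416, -0.068, 0.05], [0.393, -0.014, 0.05]]
base [[0.09  0.006 0.   ]]
```

View pics/cropT.png

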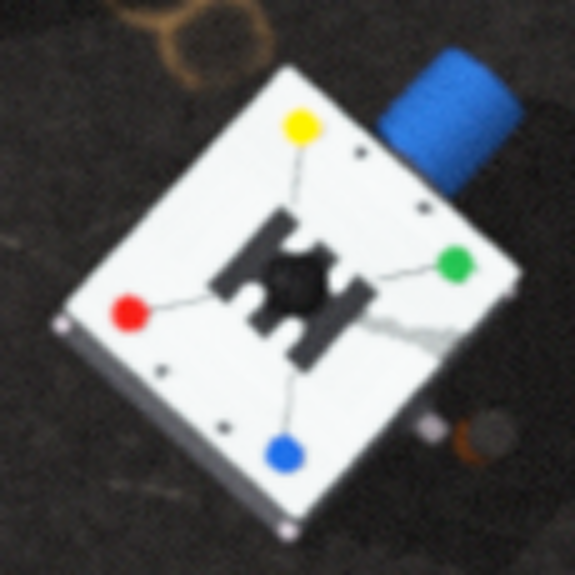

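View pics/cropS.png

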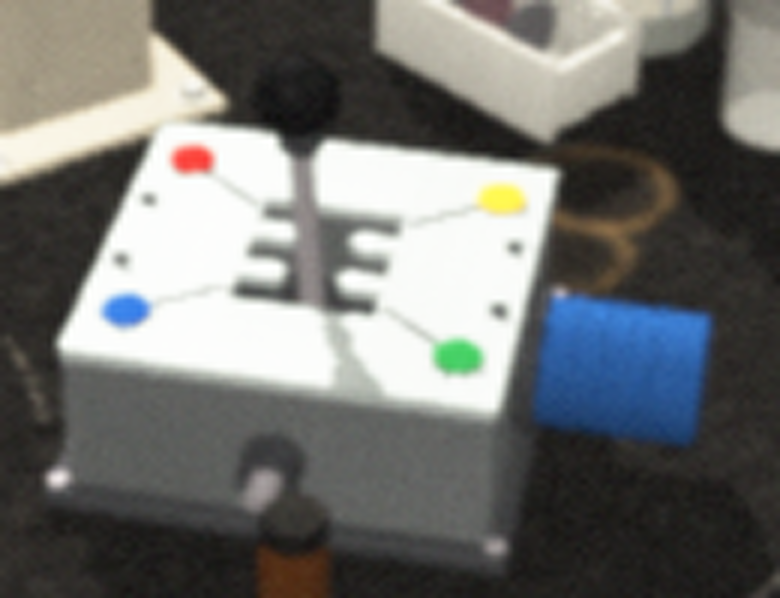

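Blue marks the front-right slot: its line, from crop (285,455) to (290,375), leads to the front end of the right leg. The lever is near neutral in the middle leg. The post is in the way, so I'll retract, rise and turn the gripper sideways before swinging past it.

Emit:
{"api": "step_arm", "payload": {"delta_pos": [[0,0,-0.3],[0,-0.3,-0.6],[0,-0.6,-0.75],[0,-0.9,-0.75],[0,-1,-0.75],[0,-1,-0.75],[0,-1,-0.75],[0,-1,-0.75],[0,-1,-0.75],[0,-1,-0.75]], "rot": [[0,0,0],[0,0,0.12],[0,0,0.24],[0,0,0.36],[0,0,0.48],[0,0,0.6],[0,0,0.72],[0,0,0.84],[0,0,0.96],[0,0,1]], "gripper": [-1,-1,-1,-1,-1,-1,-1,-1,-1,-1]}}

```text
time_s: 1.45
tool_pos: [0.1776, 0.4133, 0.3835]
tool_rot: [180.0, 0.0, 70.6]
force: [0.9, -0.4, -0.0]
grip_width: 0.0014
grasp_force: 0.0
```

```bash
python3 - <<'E'
from h import *
c=cam('top');o=env.get_obs(); print(o['time_s'],o['qpos'].round(1),o['tool_pos'].round(3),o['tool_rot'].round(1)); print([d for d in dir(env) if d[0]!='_'])
D={'b':(306.3,265.2),'y':(310,200),'g':(340.6,227.4),'r':(275.5,237.3)}
P={k:plane(c,v,.0825)[0,:2] for k,v in D.items()}
C=sum(P.values())/4; ex=(P['y']+P['g']-P['b']-P['r']); ex/=np.linalg.norm(ex); ey=np.array([-ex[1],ex[0]])
# knob by dark blob within plate
g=cv2.cvtColor(c['img'],cv2.COLOR_RGB2GRAY); cr=g[218:246,294:324]
m=cv2.morphologyEx((cr<38).astype(np.uint8),cv2.MORPH_OPEN,np.ones((5,5),np.uint8)); M=cv2.moments(m,True); k=(294+M['m10']/M['m00'],218+M['m01']/M['m00'])
K=plane(c,k,.159)[0,:2]
print('C',C,'yaw',np.degrees(np.arctan2(ex[1],ex[0])),'knob px',k,M['m00'],K,'in gear',(K-C)@ex,(K-C)@ey)
K2=plane(c,(309.4,232),.159)[0,:2]; print('hand',(K2-C)@ex,(K2-C)@ey)
for n,p in P.items(): print(n,(p-C)@ex,(p-C)@ey)
# post verticals in top view
print(proj(c,[[x,y,z] for z in(0.02,.6) for x in(.47,.55) for y in(-.05,-.13)]).round(0).tolist())
E
```

```text
1.5 [-64.2  -7.6  -5.2  94.4  -0.7  93.1 -88.8] [0.178 0.413 0.383] [180.    0.   70.6]
['PlanningError', 'get_obs', 'sign_off', 'tcp_to_tips']
C [ 0.49575619 -0.35672163] yaw -44.39013794052676 knob px (311.5, 231.5) 60.0 [ 0.48768309 -0.35957523] in gear -0.0037727777963986347 -0.007686620428435276
hand -0.007809191598619483 -0.004966807342245381
b -0.06156411761987704 -0.049612100964118507
y 0.061863100050338016 0.04959854131789046
g 0.06168654251804692 -0.049598541317890474
r -0.06198552494850785 0.049612100964118486
[[186.0, 249.0], [217.0, 248.0], [186.0, 218.0], [217.0, 217.0], [107.0, 210.0], [165.0, 208.0], [109.0, 154.0], [165.0, 152.0]]
```

```bash
cat >> h.py <<'E'
from scipy.spatial.transform import Rotation as Ro
def rows(P,yaws):
    o=env.get_obs(); R=Ro.from_euler('xyz',o['tool_rot'],degrees=True)
    for p,y in zip(P,yaws):
        d=R.inv().apply(np.array(p)-o['tool_pos'])/.2; r=(R.inv()*Ro.from_euler('xyz',[180,0,y],degrees=True)).as_rotvec()/1.5
        print(d.round(2).tolist(),r.round(2).tolist())
E
python3 - <<'E'
from h import *
w=cam('wrist'); o=env.get_obs(); R=Ro.from_euler('xyz',o['tool_rot'],degrees=True); print('wrist cam in tool',R.inv().apply(w['pose'][:3,3]-o['tool_pos']))
az=np.radians([66.7,66.7,60,52,44,36,28,20,12,6,0,0]); r=[.41]+[.37]*11; z=[.44]+[.5]*11
rows([[a*np.cos(t),a*np.sin(t),h] for a,t,h in zip(r,az,z)],np.degrees(az))
E
```

```text
wrist cam in tool [ 0.0758733  -0.00036994 -0.1509641 ]
[-0.2, -0.01, -0.28] [0.0, 0.0, 0.05]
[-0.4, -0.03, -0.58] [0.0, 0.0, 0.05]
[-0.43, 0.19, -0.58] [0.0, 0.0, 0.13]
[-0.49, 0.44, -0.58] [0.0, 0.0, 0.22]
[-0.59, 0.67, -0.58] [0.0, 0.0, 0.31]
[-0.72, 0.9, -0.58] [0.0, 0.0, 0.4]
[-0.89, 1.1, -0.58] [0.0, 0.0, 0.5]
[-1.07, 1.27, -0.58] [0.0, 0.0, 0.59]
[-1.29, 1.42, -0.58] [0.0, 0.0, 0.68]
[-1.46, 1.51, -0.58] [0.0, 0.0, 0.75]
[-1.64, 1.59, -0.58] [0.0, 0.0, 0.82]
[-1.64, 1.59, -0.58] [0.0, 0.0, 0.82]
```

The wrist camera sticks out on tool +x, so I'll turn it towards the base before passing the post.

Emit:
{"api": "step_arm", "payload": {"delta_pos": [[-0.2,-0.01,-0.28],[-0.4,-0.03,-0.58],[-0.4,-0.03,-0.58],[-0.4,-0.03,-0.58],[-0.4,-0.03,-0.58],[-0.4,-0.03,-0.58],[-0.4,-0.03,-0.58],[-0.4,-0.03,-0.58],[-0.4,-0.03,-0.58]], "rot": [[0,0,-0.12],[0,0,-0.24],[0,0,-0.36],[0,0,-0.48],[0,0,-0.6],[0,0,-0.72],[0,0,-0.84],[0,0,-0.96],[0,0,-1]], "gripper": [-1,-1,-1,-1,-1,-1,-1,-1,-1]}}

```text
time_s: 2.68
tool_pos: [0.1456, 0.3398, 0.4996]
tool_rot: [180.0, -0.0, 157.0]
force: [0.5, -1.1, -0.1]
grip_width: 0.0004
grasp_force: 0.0
```

```bash
python3 - <<'E'
from h import *
o=env.get_obs(); print(o['time_s'],o['qpos'].round(1),o['tool_pos'].round(3),o['tool_rot'].round(1))
az=np.radians([60,53,46,39,32,25,20,15,15]); r=.37
rows([[r*np.cos(t),r*np.sin(t),.5] for t in az],np.r_[np.linspace(156.7,190,8),195])
E
```

```text
2.675 [-75.6 -15.1   3.4  87.3   0.9 107.7  -5.1] [0.146 0.34  0.5  ] [180.  -0. 157.]
[-0.22, -0.01, -0.0] [0.0, -0.0, 0.0]
[-0.44, -0.05, -0.0] [0.0, -0.0, -0.05]
[-0.66, -0.12, -0.0] [0.0, -0.0, -0.11]
[-0.86, -0.22, -0.0] [0.0, -0.0, -0.16]
[-1.05, -0.33, -0.0] [0.0, -0.0, -0.22]
[-1.23, -0.47, -0.0] [0.0, -0.0, -0.27]
[-1.35, -0.59, -0.0] [0.0, -0.0, -0.33]
[-1.45, -0.71, -0.0] [0.0, -0.0, -0.38]
[-1.45, -0.71, -0.0] [0.0, -0.0, -0.44]
```

Emit:
{"api": "step_arm", "payload": {"delta_pos": [[-0.22,-0.01,0],[-0.44,-0.05,0],[-0.66,-0.12,0],[-0.86,-0.22,0],[-1,-0.3,0],[-1,-0.3,0]], "rot": [[0,0,-0.03],[0,0,-0.09],[0,0,-0.15],[0,0,-0.21],[0,0,-0.27],[0,0,-0.33]], "gripper": [-1,-1,-1,-1,-1,-1]}}

```text
time_s: 3.42
tool_pos: [0.3074, 0.2032, 0.4999]
tool_rot: [179.9, 0.0, -175.0]
force: [-0.9, 0.6, -0.3]
grip_width: 0.0002
grasp_force: 0.0
```

```bash
python3 - <<'E'
from h import *
o=env.get_obs(); print(o['time_s'],o['qpos'].round(1),o['tool_pos'].round(3),o['tool_rot'].round(1))
az=np.radians([27,20,13,6,3,3,3]); r=.37
rows([[r*np.cos(t),r*np.sin(t),.5] for t in az],np.linspace(188,183,7))
E
```

```text
3.425 [-61.4 -16.9  16.6  87.9   5.  108.3  51.1] [0.307 0.203 0.5  ] [ 179.9    0.  -175. ]
[-0.1, -0.19, -0.0] [0.0, 0.0, -0.03]
[-0.17, -0.4, -0.0] [0.0, 0.0, -0.03]
[-0.21, -0.62, -0.0] [0.0, 0.0, -0.02]
[-0.23, -0.85, -0.0] [0.0, 0.0, -0.01]
[-0.23, -0.94, -0.0] [0.0, 0.0, 0.0]
[-0.23, -0.94, -0.0] [0.0, 0.0, 0.01]
[-0.23, -0.94, -0.0] [0.0, 0.0, 0.02]
```

Emit:
{"api": "step_arm", "payload": {"delta_pos": [[-0.1,-0.19,-0.1],[-0.17,-0.4,-0.15],[-0.2,-0.6,-0.15],[-0.2,-0.6,-0.15]], "rot": [[0,0,-0.02],[0,0,-0.02],[0,0,-0.02],[0,0,-0.02]], "gripper": [-1,-1,-1,-1]}}

```text
time_s: 3.92
tool_pos: [0.3571, 0.0863, 0.5302]
tool_rot: [179.9, 0.1, -173.5]
force: [-0.5, 0.4, -0.1]
grip_width: 0.0004
grasp_force: 0.0
```

```bash
python3 - <<'E'
from h import *
o=env.get_obs(); print(o['time_s'],o['qpos'].round(1),o['tool_pos'].round(3),o['tool_rot'].round(1))
az=np.radians([7,0,-7,-14,-21,-28]); r=.37
rows([[r*np.cos(t),r*np.sin(t),.53] for t in az],180+np.degrees(az))
s=cam('side'); cv2.imwrite('pics/side1.png',s['img'][:,:,::-1])
E
```

```text
3.925 [-49.4 -16.9  21.8  83.6   6.6 111.9  70.4] [0.357 0.086 0.53 ] [ 1.799e+02  1.000e-01 -1.735e+02]
[-0.03, -0.21, 0.0] [0.0, 0.0, -0.01]
[-0.02, -0.44, 0.0] [0.0, 0.0, 0.08]
[0.02, -0.66, 0.0] [0.0, 0.0, 0.16]
[0.09, -0.87, 0.0] [0.0, 0.0, 0.24]
[0.18, -1.08, -0.0] [0.0, 0.0, 0.32]
[0.3, -1.27, -0.0] [0.0, 0.0, 0.4]
```

View pics/side1.png

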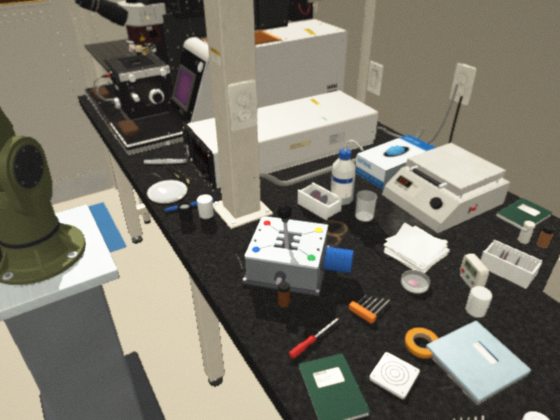

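The side view shows the arm is above the frame and nothing has moved; the gear unit is still at (287,253). I'll carry on past the post.

Emit:
{"api": "step_arm", "payload": {"delta_pos": [[-0.03,-0.21,0],[-0.03,-0.44,0],[0.02,-0.66,0],[0.09,-0.87,0],[0.15,-1,0],[0.15,-1,0]], "rot": [[0,0,0],[0,0,0.08],[0,0,0.16],[0,0,0.24],[0,0,0.3],[0,0,0.3]], "gripper": [-1,-1,-1,-1,-1,-1]}}

```text
time_s: 4.72
tool_pos: [0.3499, -0.1133, 0.5297]
tool_rot: [180.0, 0.0, 160.9]
force: [0.1, 0.5, 0.1]
grip_width: 0.0007
grasp_force: 0.0
```

```bash
python3 - <<'E'
from h import *
o=env.get_obs(); print(o['time_s'],o['qpos'].round(1),o['tool_pos'].round(3),o['tool_rot'].round(1),o['force'])
C=np.array([.49576,-.35672]);a=np.radians(-44.4);ex=np.array([np.cos(a),np.sin(a)]);ey=np.array([-ex[1],ex[0]])
az=np.radians([-25,-32,-37,-40]);r=.37
P=[[r*np.cos(t),r*np.sin(t),.53] for t in az]
q=C+.06*ey
P+= [[.40,-.34,.45],[.45,-.33,.4],[.5,-.325,.33],[*q,.3],[*q,.3]]
print(q); rows(P,[155,150,145,140,138,136,136,135.6,135.6])
E
```

```text
4.725 [-17.8 -16.8  21.8  83.6   6.6 111.8  76.5] [ 0.35  -0.113  0.53 ] [180.    0.  160.9] [0.14091371 0.47245629 0.14952567]
[ 0.5377398  -0.31385164]
[-0.0, -0.23, -0.0] [0.0, 0.0, 0.07]
[0.04, -0.45, -0.0] [0.0, 0.0, 0.13]
[0.08, -0.61, -0.0] [0.0, 0.0, 0.19]
[0.11, -0.7, -0.0] [0.0, 0.0, 0.24]
[-0.61, -0.99, 0.4] [0.0, 0.0, 0.27]
[-0.83, -0.86, 0.65] [0.0, 0.0, 0.29]
[-1.06, -0.76, 1.0] [0.0, 0.0, 0.29]
[-1.22, -0.64, 1.15] [0.0, 0.0, 0.29]
[-1.22, -0.64, 1.15] [0.0, 0.0, 0.29]
```

Emit:
{"api": "step_arm", "payload": {"delta_pos": [[0,-0.23,0],[0.04,-0.45,0],[0.08,-0.61,0],[0.11,-0.7,0],[-0.1,-0.85,0.1],[-0.35,-0.92,0.25],[-0.6,-0.98,0.4],[-0.83,-0.86,0.65],[-0.95,-0.8,0.85],[-0.95,-0.8,0.85]], "rot": [[0,0,0.07],[0,0,0.13],[0,0,0.19],[0,0,0.24],[0,0,0.27],[0,0,0.29],[0,0,0.29],[0,0,0.29],[0,0,0.29],[0,0,0.29]], "gripper": [-1,-1,-1,-1,-1,-1,-1,-1,-1,-1]}}

```text
time_s: 5.98
tool_pos: [0.481, -0.3194, 0.3534]
tool_rot: [-179.9, -0.6, 136.7]
force: [-0.1, 1.3, 0.1]
grip_width: 0.0003
grasp_force: 0.0
```

```bash
cat >> h.py <<'E'
C=np.array([.49576,-.35672]);a=np.radians(-44.4);ex=np.array([np.cos(a),np.sin(a)]);ey=np.array([-ex[1],ex[0]])
def g(p): p=np.asarray(p); return ((p[:2]-C)@ex).round(4),((p[:2]-C)@ey).round(4)
def st():
    o=env.get_obs(); print(o['time_s'],o['qpos'].round(1),o['tool_pos'].round(3),o['tool_rot'].round(1),o['force'].round(1),'gear',g(o['tool_pos'])); return o
E
python3 - <<'E'
from h import *
st(); w=cam('wrist'); cv2.imwrite('pics/w1.png',w['img'][:,:,::-1])
print(proj(w,[[*C,.08],[*(C),.159],[*(C-.06*ex-.05*ey),.0825]]).round(0))
E
```

```text
5.975 [ 3.6  8.6 31.4 82.9 -4.4 90.4 81.4] [ 0.481 -0.319  0.353] [-179.9   -0.6  136.7] [-0.1  1.3  0.1] gear (np.float64(-0.0367), np.float64(0.0164))
[[262. 206.]
 [258. 226.]
 [218. 154.]]
```

View pics/w1.png

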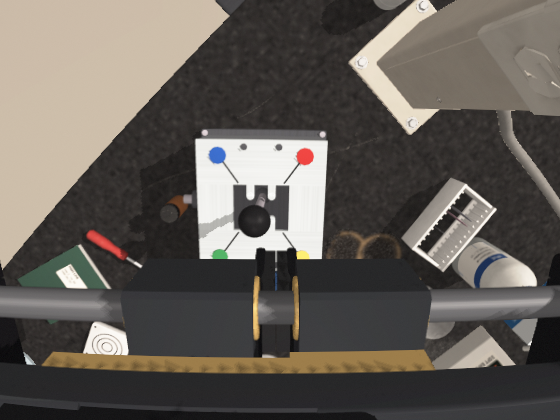

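The wrist view shows the blue disc at (217,155), with its line leading to the front end of the right leg. The knob is at (254,221) and the slot is around (260,208).

```bash
python3 - <<'E'
from h import *
w=cam('wrist'); G=cv2.cvtColor(w['img'],cv2.COLOR_RGB2GRAY)[195:248,230:290]
m=cv2.morphologyEx((G<35).astype(np.uint8),cv2.MORPH_OPEN,cv2.getStructuringElement(2,(15,15)))
k,l,s,ce=cv2.connectedComponentsWithStats(m); print(s[1:],ce[1:]+[230,195])
for c in ce[1:]: print('knob gear',g(plane(w,c+[230,195],.159)[0]))
hsv=cv2.cvtColor(w['img'],cv2.COLOR_RGB2HSV)
for n,lo,hi in(('blue',100,128),('red',0,8)):
    m=cv2.inRange(hsv,(lo,130,90),(hi,255,255)); m[:140]=0;m[172:]=0;m[:,:200]=0;m[:,320:]=0
    M=cv2.moments(m,True);p=(M['m10']/M['m00'],M['m01']/M['m00']);print(n,p,g(plane(w,p,.0825)[0]))
q=C+.055*ey+.0*ex
rows([[*q,.3],[*q,.25]],[135.6]*2)
E
```

```text
[] []
blue (219.4070351758794, 152.9497487437186) (np.float64(-0.0596), np.float64(-0.0513))
red (306.5024154589372, 154.03864734299518) (np.float64(-0.0599), np.float64(0.0483))
[-0.18, 0.21, 0.3] [-0.0, -0.0, 0.01]
[-0.18, 0.21, 0.55] [-0.0, -0.0, 0.01]
```

Emit:
{"api": "step_arm", "payload": {"delta_pos": [[-0.18,0.21,0.2],[-0.17,0.21,0.45],[-0.17,0.21,0.7],[-0.17,0.21,0.95],[-0.17,0.21,1],[-0.17,0.21,1],[-0.17,0.21,1]], "rot": [[0,0,0.01],[0,0,0.01],[0,0,0.01],[0,0,0.01],[0,0,0.01],[0,0,0.01],[0,0,0.01]], "gripper": [-1,-1,-1,-1,-1,-1,-1]}}

```text
time_s: 6.95
tool_pos: [0.5332, -0.3197, 0.1628]
tool_rot: [179.9, 0.3, 135.3]
force: [0.7, 0.3, 1.6]
grip_width: 0.0004
grasp_force: 0.0
```

```bash
cat > look.py <<'E'
import sys
from h import *
o=st(); z=float(sys.argv[1]); t=cam('top'); s=cam('side')
A=cv2.resize(t['img'][175:290,250:365],(520,520),interpolation=cv2.INTER_CUBIC)
B=cv2.resize(s['img'][190:290,245:345],(520,520),interpolation=cv2.INTER_CUBIC)
cv2.imwrite(sys.argv[2],cv2.resize(np.hstack([A,B]),(800,400))[:,:,::-1])
for nm,p in zip(sys.argv[3::2],sys.argv[4::2]): pass
E
python3 look.py .15 pics/l1.png; python3 - <<'E'
from h import *
rows([[*(C-.005*ex+y*ey),.146] for y in(.055,.03,.02,0,-.02)],[135.6]*5)
E
```

```text
6.95 [ 4.2 18.5 29.8 93.9 -9.7 69.9 81.3] [ 0.533 -0.32   0.163] [179.9   0.3 135.3] [0.7 0.3 1.6] gear (np.float64(0.0009), np.float64(0.0527))
[0.03, 0.01, 0.08] [0.0, 0.0, -0.0]
[0.03, -0.11, 0.08] [0.0, 0.0, -0.0]
[0.03, -0.16, 0.08] [0.0, 0.0, -0.0]
[0.03, -0.26, 0.08] [0.0, 0.0, -0.0]
[0.03, -0.36, 0.08] [0.0, 0.0, -0.0]
```

View pics/l1.png

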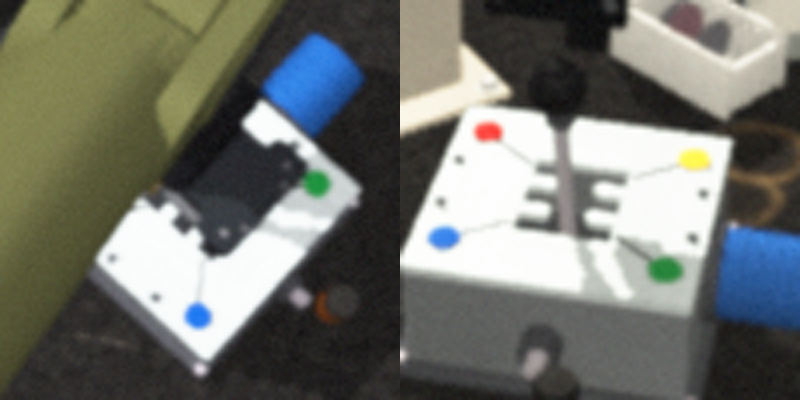

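The left half (top view) is mostly covered by the arm. The right half (side view) shows the knob at (557,88) and the finger just beyond it at (590,35). I'll start the cross push.

Emit:
{"api": "step_arm", "payload": {"delta_pos": [[0.03,0,0.08],[0.03,-0.05,0.08],[0.03,-0.11,0.08],[0.03,-0.15,0.08],[0.03,-0.18,0.08],[0.03,-0.21,0.08],[0.03,-0.21,0.08]], "rot": [[0,0,0],[0,0,0],[0,0,0],[0,0,0],[0,0,0],[0,0,0],[0,0,0]], "gripper": [-1,-1,-1,-1,-1,-1,-1]}}

```text
time_s: 7.92
tool_pos: [0.4976, -0.3448, 0.1438]
tool_rot: [-180.0, 0.0, 135.2]
force: [1.0, -0.9, 1.1]
grip_width: 0.0006
grasp_force: 0.0
```

```bash
cat > k.py <<'E'
# knob by side-view dark blob near predicted position: argv = guess gear x,y,z
import sys
from h import *
gx,gy,gz=map(float,sys.argv[1:4]); o=st(); f=o['force']; print('force gear',(f[:2]@ex).round(2),(f[:2]@ey).round(2))
for n in('side','wrist'):
    c=cam(n); u=proj(c,[*(C+gx*ex+gy*ey),gz])[0]; e=proj(c,[*(C+gx*ex+gy*ey),gz+.016])[0]; 
    x,y=u.astype(int); r=45 if n=='wrist' else 16
    y0,x0=max(0,y-r),max(0,x-r); G=cv2.cvtColor(c['img'],cv2.COLOR_RGB2GRAY)[y0:y+r,x0:x+r]
    G=cv2.resize(G,None,fx=4,fy=4,interpolation=cv2.INTER_CUBIC)
    cv2.imwrite(f'pics/k_{n}.png',G)
    D=cv2.resize(c['img'],None,fx=1,fy=1)
    print(n,u.round(1),'crop origin',x0,y0)
E
python3 k.py 0 -.03 .155; python3 - <<'E'
import cv2,numpy as np
a=[cv2.resize(cv2.imread(f'pics/k_{n}.png'),(400,400)) for n in('side','wrist')]
cv2.imwrite('pics/kk1.png',np.hstack(a))
E
```

```text
7.925 [ 6.6 17.7 30.7 97.3 -9.7 67.6 85.1] [ 0.498 -0.345  0.144] [-180.     0.   135.2] [ 1.  -0.9  1.1] gear (np.float64(-0.007), np.float64(0.0098))
force gear 1.36 0.01
side [283.2 220.1] crop origin 267 204
wrist [181.7 308.8] crop origin 136 263
```

View pics/kk1.png

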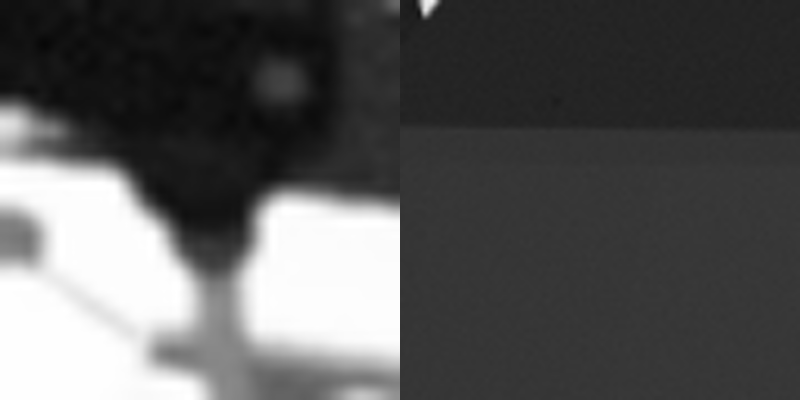

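The left half shows the knob and collar at about (215,190), held against the finger. The wrist view on the right shows nothing useful. I'll finish the cross stroke slowly.

Emit:
{"api": "step_arm", "payload": {"delta_pos": [[0,-0.03,0],[0,-0.06,0],[0,-0.09,0],[0,-0.12,0],[0,-0.14,0],[0,-0.14,0]], "rot": [[0,0,0],[0,0,0],[0,0,0],[0,0,0],[0,0,0],[0,0,0]], "gripper": [-1,-1,-1,-1,-1,-1]}}

```text
time_s: 8.78
tool_pos: [0.4777, -0.3647, 0.1436]
tool_rot: [-180.0, 0.0, 135.2]
force: [0.5, 0.3, 0.3]
grip_width: 0.0005
grasp_force: 0.0
```

```bash
python3 k.py -.004 -.05 .151; python3 - <<'E'
from h import *
s=cam('side')
for x in(-.01,0,.01):
  for y in(-.045,-.051,-.057): print((x,y),proj(s,[*(C+x*ex+y*ey),.151])[0].round(1))
# dark collar/stem column profile: darkest-centre columns just below the knob
G=cv2.cvtColor(s['img'],cv2.COLOR_RGB2GRAY)
for v in range(216,250,3): print(v,G[v,268:304].tolist())
E
```

```text
8.775 [ 8.4 17.3 31.5 98.  -9.7 67.5 87.7] [ 0.478 -0.365  0.144] [-180.     0.   135.2] [0.5 0.3 0.3] gear (np.float64(-0.0074), np.float64(-0.0183))
force gear 0.16 0.53
side [279.2 226.9] crop origin 263 210
wrist [201.6 296.4] crop origin 156 251
(-0.01, -0.045) [277.  225.1]
(-0.01, -0.051) [276.4 226.8]
(-0.01, -0.057) [275.7 228.5]
(0, -0.045) [281.6 225.8]
(0, -0.051) [281.  227.4]
(0, -0.057) [280.3 229.2]
(0.01, -0.045) [286.3 226.4]
(0.01, -0.051) [285.6 228.1]
(0.01, -0.057) [285.  229.8]
216 [16, 18, 19, 16, 18, 18, 19, 12, 17, 17, 18, 18, 15, 14, 21, 18, 23, 30, 32, 25, 16, 19, 22, 35, 41, 44, 43, 49, 50, 48, 46, 45, 47, 46, 45, 46]
219 [21, 19, 16, 15, 17, 18, 23, 18, 20, 17, 15, 16, 13, 18, 19, 24, 40, 58, 67, 61, 38, 20, 41, 90, 119, 108, 86, 76, 76, 67, 57, 58, 50, 50, 49, 46]
222 [114, 111, 136, 179, 169, 97, 40, 22, 17, 23, 17, 21, 17, 17, 20, 18, 12, 18, 24, 21, 17, 36, 149, 242, 251, 251, 252, 251, 251, 251, 250, 250, 249, 249, 248, 246]
225 [214, 203, 221, 244, 245, 170, 54, 33, 23, 29, 32, 29, 32, 33, 27, 28, 23, 24, 34, 130, 233, 246, 250, 252, 252, 252, 252,
[... 777 characters left out ...]
53, 253, 253, 252, 248, 231, 211, 205, 204, 187, 160, 134, 122, 119, 113, 104, 96, 98, 101, 97, 98, 103, 112, 129, 147, 155, 162, 167, 196, 238, 249, 251, 251]
243 [253, 253, 253, 253, 253, 250, 228, 211, 216, 225, 231, 237, 235, 221, 164, 128, 123, 115, 103, 90, 91, 92, 123, 199, 244, 252, 251, 243, 236, 227, 212, 231, 248, 251, 251, 251]
246 [230, 235, 247, 249, 244, 210, 140, 104, 92, 87, 87, 88, 90, 87, 95, 120, 121, 124, 111, 83, 64, 69, 78, 117, 162, 179, 196, 201, 208, 223, 240, 249, 250, 251, 251, 251]
249 [254, 253, 254, 253, 252, 252, 253, 252, 252, 252, 252, 251, 250, 249, 245, 216, 188, 182, 184, 206, 206, 197, 186, 177, 168, 149, 137, 122, 120, 180, 230, 230, 233, 244, 250, 251]
```

Emit:
{"api": "step_arm", "payload": {"delta_pos": [[0,-0.01,0],[0,-0.01,0],[0,0.08,0],[0,0.15,0],[-0.15,0.15,0],[-0.3,0.13,0.02],[-0.3,0,0.02],[-0.3,-0.1,0.03],[-0.3,-0.17,0.03],[-0.3,-0.17,0.03],[-0.3,-0.17,0.03]], "rot": [[0,0,0],[0,0,0],[0,0,0],[0,0,0],[0,0,0],[0,0,0],[0,0,0],[0,0,0],[0,0,0],[0,0,0],[0,0,0]], "gripper": [-1,-1,-1,-1,-1,-1,-1,-1,-1,-1,-1]}}

```text
time_s: 10.3
tool_pos: [0.4978, -0.4295, 0.1377]
tool_rot: [179.9, 0.0, 135.3]
force: [-1.1, 0.3, 0.5]
grip_width: 0.0007
grasp_force: 0.0
```

```bash
python3 k.py -.004 -.05 .151; python3 - <<'E'
from h import *
s=cam('side'); cv2.imwrite('pics/l2.png',cv2.resize(s['img'][180:300,230:350],(600,600),interpolation=cv2.INTER_CUBIC)[:,:,::-1])
E
```

```text
10.3 [ 14.4  24.7  31.4  89.8 -13.6  69.3  93.6] [ 0.498 -0.43   0.138] [179.9   0.  135.3] [-1.1  0.3  0.5] gear (np.float64(0.0524), np.float64(-0.0506))
force gear -1.04 -0.54
side [279.2 226.9] crop origin 263 210
wrist [275.6 160.1] crop origin 230 115
```

View pics/l2.png

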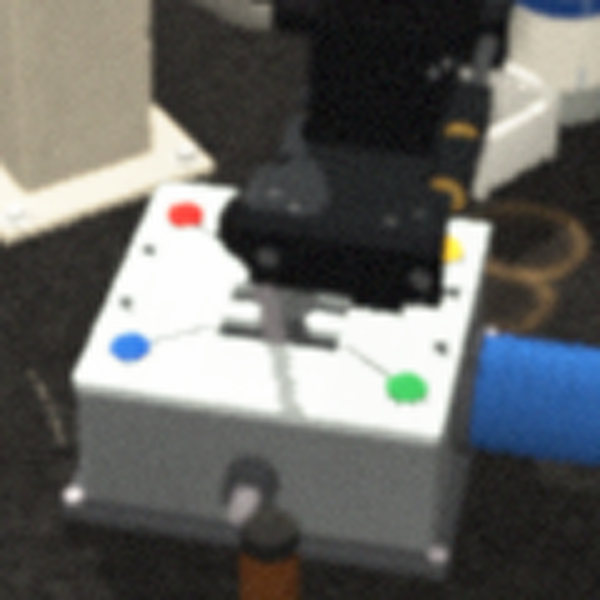

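The stem now enters the plate at (280,335), at mid-length of the right leg, with the fingers on its back side. I'll push towards blue.

Emit:
{"api": "step_arm", "payload": {"delta_pos": [[0.05,0,0],[0.1,0,0],[0.14,0,0],[0.18,0,0.01],[0.22,0,0.01],[0.26,0,0.01],[0.3,0,0.02],[0.33,0,0.02],[0.33,0,0.02]], "rot": [[0,0,0],[0,0,0],[0,0,0],[0,0,0],[0,0,0],[0,0,0],[0,0,0],[0,0,0],[0,0,0]], "gripper": [-1,-1,-1,-1,-1,-1,-1,-1,-1]}}

```text
time_s: 11.58
tool_pos: [0.4495, -0.3832, 0.1334]
tool_rot: [180.0, -0.1, 135.3]
force: [0.2, 0.6, -0.1]
grip_width: 0.0002
grasp_force: 0.0
```

```bash
python3 k.py -.04 -.05 .143
```

```text
11.575 [ 10.6  16.7  32.2 100.   -9.7  66.1  91. ] [ 0.45  -0.383  0.133] [ 1.800e+02 -1.000e-01  1.353e+02] [ 0.2  0.6 -0.1] gear (np.float64(-0.0145), np.float64(-0.0513))
force gear -0.31 0.54
side [262.8 227.6] crop origin 246 211
wrist [278.  234.4] crop origin 232 189
```

Emit:
{"api": "step_arm", "payload": {"delta_pos": [[0.01,0,0],[0.02,0,0],[0.03,0,0],[0.03,0,0]], "rot": [[0,0,0],[0,0,0],[0,0,0],[0,0,0]], "gripper": [-1,-1,-1,-1]}}

```text
time_s: 12.18
tool_pos: [0.4476, -0.3813, 0.1337]
tool_rot: [180.0, 0.3, 135.3]
force: [6.3, -5.1, -5.9]
grip_width: 0.0005
grasp_force: 4.2
```

```bash
cat >> k.py <<'E'
s=cam('side'); G=cv2.cvtColor(s['img'],cv2.COLOR_RGB2GRAY)
for v in range(224,248,3): print(v,G[v,248:296].tolist())
print([(x,proj(s,[*(C+x*ex-.051*ey),.143])[0].round(1).tolist()) for x in(-.035,-.041,-.047)])
E
python3 k.py -.04 -.05 .143
```

```text
12.175 [ 10.3  16.   32.2 100.7  -9.3  65.6  90.6] [ 0.448 -0.381  0.134] [180.    0.3 135.3] [ 6.3 -5.1 -5.9] gear (np.float64(-0.0172), np.float64(-0.0512))
force gear 8.08 0.74
side [262.8 227.6] crop origin 246 211
wrist [277.9 241.4] crop origin 232 196
224 [7, 15, 22, 20, 21, 26, 22, 26, 23, 25, 29, 25, 31, 28, 29, 28, 33, 34, 31, 36, 34, 33, 35, 34, 30, 35, 37, 30, 37, 34, 36, 34, 31, 108, 217, 249, 252, 252, 252, 252, 252, 252, 252, 252, 252, 252, 252, 252]
227 [52, 28, 22, 21, 21, 19, 16, 23, 16, 17, 16, 15, 17, 17, 20, 12, 18, 18, 20, 15, 15, 19, 24, 21, 21, 19, 23, 22, 25, 24, 25, 18, 37, 148, 246, 253, 253, 253, 253, 253, 253, 253, 253, 253, 253, 253, 253, 252]
230 [32, 20, 15, 16, 13, 15, 16, 18, 21, 9, 20, 12, 17, 16, 20, 15, 13, 13, 16, 15, 16, 18, 11, 10, 17, 16, 19, 27, 35, 31, 26, 10, 21, 90, 181, 209, 224, 227, 237, 242, 243, 245, 247, 250, 250, 251, 251, 252]
233 [23, 27, 20, 23, 18, 28, 32, 31, 32, 28, 26, 22, 18, 18, 17, 20, 15, 16, 22, 19, 17, 12, 18, 16, 18, 19, 27, 44, 57, 60, 57, 36, 23, 58, 118, 144, 131, 115, 110, 114, 114, 118, 119, 126, 131, 140, 149, 15
[... 307 characters left out ...]
254, 253, 253, 250, 224, 147, 98, 80, 76, 80, 108, 125, 108, 90, 95, 103, 104, 113, 116, 111, 105, 100, 99, 97, 100, 96, 94, 96, 105, 131, 172, 193]
242 [46, 82, 186, 247, 252, 251, 248, 236, 239, 250, 253, 253, 254, 253, 253, 253, 253, 254, 254, 254, 253, 250, 233, 183, 140, 133, 140, 188, 238, 249, 252, 253, 251, 245, 193, 118, 96, 92, 94, 96, 96, 96, 107, 140, 179, 206, 195, 174]
245 [128, 233, 251, 253, 253, 252, 251, 250, 250, 251, 252, 253, 253, 253, 253, 253, 253, 251, 251, 249, 242, 232, 235, 229, 207, 156, 131, 131, 133, 133, 134, 132, 135, 118, 87, 67, 66, 66, 63, 68, 65, 69, 92, 161, 216, 238, 242, 243]
[(-0.035, [264.9, 228.2]), (-0.041, [262.2, 227.8]), (-0.047, [259.5, 227.4])]
```

The force rose to 8 N, so the lever is against the slot end. I'll come away along +x of the gear unit, then rise.

Emit:
{"api": "step_arm", "payload": {"delta_pos": [[-0.05,0,0],[-0.2,0,0],[-0.3,0,-0.1],[-0.3,0,-0.4],[-0.3,0,-0.7],[-0.3,0,-0.9],[-0.3,0,-0.9],[-0.3,0,-0.9]], "rot": [[0,0,0],[0,0,0],[0,0,0],[0,0,0],[0,0,0],[0,0,0],[0,0,0],[0,0,0]], "gripper": [-1,-1,-1,-1,-1,-1,-1,-1]}}

```text
time_s: 13.32
tool_pos: [0.4879, -0.4217, 0.3126]
tool_rot: [-180.0, -0.1, 135.3]
force: [0.3, -0.1, -0.7]
grip_width: 0.0007
grasp_force: 0.0
```

```bash
python3 - <<'E'
from h import *
st(); w=cam('wrist');s=cam('side')
a=lambda c,gx,gy,z:proj(c,[*(C+gx*ex+gy*ey),z])[0]
print('wrist pred knob at -47,-51',a(w,-.047,-.051,.142),'at -41',a(w,-.041,-.051,.143),'blue',a(w,-.062,-.05,.0825)); print('side pred',a(s,-.047,-.051,.142),a(s,-.041,-.051,.143))
u=a(w,-.047,-.051,.142).astype(int); uu=a(s,-.047,-.051,.142).astype(int)
f=lambda c,u,r:cv2.resize(cv2.copyMakeBorder(c['img'],r,r,r,r,0)[u[1]:u[1]+2*r,u[0]:u[0]+2*r],(400,400),interpolation=cv2.INTER_CUBIC)
cv2.imwrite('pics/end.png',np.hstack([f(w,u,100),f(s,uu,40)])[:,:,::-1]); print(u,uu)
E
```

```text
13.325 [12.9 18.1 33.7 77.7 -9.9 87.3 91. ] [ 0.488 -0.422  0.313] [-1.800e+02 -1.000e-01  1.353e+02] [ 0.3 -0.1 -0.7] gear (np.float64(0.0399), np.float64(-0.0519))
wrist pred knob at -47,-51 [276.04198481  92.4758985 ] at -41 [276.07918073  99.8403084 ] blue [276.95036438  78.89144384]
side pred [259.46908734 227.81542194] [262.18378121 227.82446345]
[276  92] [259 227]
```

View pics/end.png

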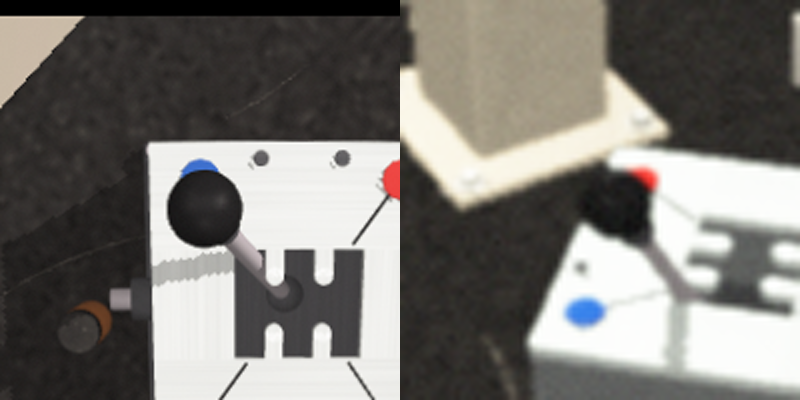

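The left half (wrist) shows the knob at (205,208) beside the blue disc, with the stem at the front end of the right leg; the right half (side) agrees. I'll check how fully home it is numerically, correcting with the discs.

```bash
python3 - <<'E'
from h import *
st()
def disc(c,lo,hi,pred,r):
    h=cv2.cvtColor(c['img'],cv2.COLOR_RGB2HSV); m=cv2.inRange(h,(lo,130,90),(hi,255,255)); k=np.zeros_like(m); cv2.circle(k,tuple(int(v) for v in pred),r,255,-1); M=cv2.moments(m&k,True); return (M['m10']/M['m00'],M['m01']/M['m00'])
for n,rr in(('wrist',30),('side',12)):
    c=cam(n); off=[]
    for nm,lo,hi,gx,gy in(('red',0,8,-.0618,.0496),('green',45,85,.0618,-.0496),('yellow',22,35,.0618,.0496),('blue',100,128,-.0618,-.0496)):
        if n=='wrist' and nm=='blue' or n=='side' and nm=='red': continue
        try: p=disc(c,lo,hi,proj(c,[*(C+gx*ex+gy*ey),.0825])[0],rr); q=g(plane(c,p,.0825)[0]); print(n,nm,np.round(p,1),q[0]-gx,q[1]-gy); off.append((q[0]-gx,q[1]-gy))
        except ZeroDivisionError: pass
    off=np.mean(off,0)
    u=np.array([278.5,96]) if n=='wrist' else np.array([262,227])
    r=30 if n=='wrist' else 13
    G=cv2.cvtColor(c['img'],cv2.COLOR_RGB2GRAY); x0,y0=(u-r).astype(int); cr=cv2.resize(G[y0:y0+2*r,x0:x0+2*r],None,fx=4,fy=4,interpolation=cv2.INTER_CUBIC)
    m=cv2.morphologyEx((cr<(40 if n=='side' else 33)).astype(np.uint8),cv2.MORPH_OPEN,cv2.getStructuringElement(2,(33,33)))
    cs=max(cv2.findContours(m,0,2)[0],key=cv2.contourArea); (cx,cy),R=cv2.minEnclosingCircle(cs); k=(x0+(cx-1.5)/4,y0+(cy-1.5)/4)
    K=g(plane(c,k,.1425)[0]); print(n,'knob px',np.round(k,1),R/4,'gear raw',K,'corr',np.array(K)-off)
E
```

```text
13.425 [12.9 18.2 33.7 77.7 -9.9 87.2 91. ] [ 0.488 -0.421  0.312] [-180.    -0.2  135.3] [-0.9 -0.2  0.2] gear (np.float64(0.0396), np.float64(-0.0518))
wrist red [376.6  82.2] 0.001899999999999999 -0.0012999999999999956
wrist green [276.9 204.3] 0.0023000000000000034 -0.0010000000000000009
wrist yellow [370.1 203.4] 0.0019000000000000059 -0.0010999999999999968
wrist knob px [268.8 105.6] 10.174287796020508 gear raw (np.float64(-0.0369), np.float64(-0.0571)) corr [-0.03893333 -0.05596667]
side green [310.8 257.1] 0.004300000000000005 -0.0025000000000000022
side yellow [318.  229.5] 0.0038999999999999937 -0.0022000000000000006
side blue [255.4 248.9] 0.004200000000000002 -0.002700000000000001
side knob px [261.1 227.5] 6.8944091796875 gear raw (np.float64(-0.0438), np.float64(-0.0496)) corr [-0.04793333 -0.04713333]
```

The disc-corrected side view puts the knob at x ≈ -48 mm, and the hand-read wrist view puts it at about -46 mm. That matches the 47 mm end stop, so I'm handing in.

```bash
python3 -c "
from cell import env
print(env.sign_off())"
```

```text
the job is handed in; nothing more can be done
None
```

The lever stands against the end of the blue-disc slot (front end of the right leg), pushed there with closed fingers only; the arm is clear of it, and the job was handed in at about 13.5 s.

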